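# Snap the side cover onto a hand scanner and try its trigger

### The arm

A 6-joint arm with a two-finger parallel gripper is mounted at the origin on the work surface. World frame = base frame: x ahead of the robot, y to its left, z up, the work surface at z = 0. Lengths are in m, angles in rad, forces in N, time in s.
With the tool pointing down it reaches from about 0.225 to 0.875 m from the base axis. Payload 3.4 kg.
Tool frame: the origin (TCP) lies at the very end of the fingers, on their centre line; the grasp point (between the pads) lies 19 mm behind it (manip.hold_point_z is the distance from the TCP to the grasp point, in m); z points along the fingers, x is the direction in which the jaws open and shut, and the axes are right-handed (so a half turn about z gives the same grasp; the last joint's range is limited). The gripper opens to 85 mm and grips with 20 to 120 N. Pads are 22 mm wide; open, the fingers measure 114 mm over their backs; the gripper's body (76 mm by 85 mm) begins 54 mm behind the grasp point. The pads swing forward as they close: fully open they stand 13 mm farther back than shut.
Start: joints at [0.999, 0.276, 1.505, -0, 1.361, -0.121], TCP at [0.251, 0.518, 0.231] pointing down, gripper open.
Joint ranges: [-2.89, 2.89], [-0.75, 2.08], [0.22, 2.7], [-1.18, 4.32], [0.11, 2.71], [-2.7, 2.7]. Speed limits (rad/s): [2.57, 2.57, 3.14, 3.14, 3.14, 3.14].

### API

Orientations are given as a unit quaternion [w, x, y, z].
In Python, from rig import telemetry, cams, manip, finder gives the robot as it stands. The module is installed in compiled form; this text tells all that it offers.
- The arm moves only by the tool carry_out, never from a script. Its argument "rows" is a list that holds one entry, the list of rows, each a list of 5 numbers: the gripper's target within -1 to 1 (fully open at 1, half-way at 0, shut at -1), then the shift along the world's x, y, z in cm, then the turn about the world's z in rad. A call has 1 to 12 rows; each row shifts and turns the commanded pose from where the row before left it; what a row does not reach is not made up. A row lasts 1/10 s, in which the tool goes at most 50 mm and 8.59 degrees, less where a joint would pass 70% of its speed; a pose out of reach is approached as far as the arm can. A call with a gripper value outside its range is refused whole. The fingers move at their own pace and stop on an object; "force" is the grip in N (left out, the last holds). Time passes only in rows, so rows that do not move let the fingers close. It gives the time, the measured TCP pose, the force and the opening at its end, in the units of the state.
- telemetry.get_state(): the state, without advancing time (a new reading comes with each control period).
- cams.get_image(name): name is "scene" or "top"; returns a dict with "image" (420x560x3 uint8, red, green, blue), "camera_matrix" (3x3 intrinsics, pixels), "k1" (the pictures are not rectified: a ray, as slopes to the right and down, at radius r is drawn at 1 + k1 r^2 times it, then the intrinsics apply), "eye" and "attitude" of the camera in the world. Camera axes: x right, y down, z forward; pixel columns grow to the right and rows downward; lengths in m; the calibration is good to about 2 mm. A picture is of the moment at which its call begins. There is no depth.
- manip.sign_off(): hands the job in, once; it reports no verdict.
Trained networks look in a picture, given as the dict that the camera call returned (one of the last four; its "shot" number tells which), for a name from the list of things; names that differ only in an ending like _2 or _b are one class to them, and where a whole thing is asked for, a point or a joint stands for the part that bears it (a point fixed in the world has none). Each returns a list of dicts, best first, with "confidence" (0 to 1); they miss things now and then, are a little off and sometimes report something else, mostly with a low value. They report only what shows in the picture. A call takes as long as a camera call. They do not tell look-alikes from the thing itself.
- finder.boxes_of(picture, thing): "xy" ([column, row] in pixels, amid what is visible of it).
The state is a dict: "clock": time; "qpos": joint angles; "qd": joint speeds; "effort": joint torques, N m; "position": TCP position; "ee_rot": TCP orientation; "contact_force": force on the tool from outside, world axes, zero at the start; "moment": the same for the moment, N m; "width": finger opening in m.
Only numpy, scipy, OpenCV 4.12 (cv2) and the standard library are available. Lean on these libraries where they do the work, as an engineer would, in place of code of your own. Each camera call takes 0.05 s, during which the arm holds its last target.

### The job

Fit the white side cover from the tray onto the open head of the hand scanner held in the nest, pressing it down corner by corner until all four clips have snapped in and the cover sits fully home. Then squeeze the scanner's orange trigger all the way in and let it spring back. Leave the other things on the bench where they are.

Things in the scene. Friction and masses are not known exactly. Their poses are not given: they have to be found in the camera images.
- cover_mid (a point): Centre of the loose white cover, a slab 66 (x) x 142 (y) x 14 mm, 70 g, flat top up; its origin is 7 mm below the flat top. Four hooked legs reach 12 mm and two end tongues 14.6 mm below the slab; it stands on the tongues in the tray, flat top 33 mm above the bench. Grip it across its 66 mm width by the middle of the long sides. It fits the housing either way round.
- tray: Shallow black open tray 160 (x) x 200 (y) x 14 mm, fixed, 4 mm floor and walls, in which the cover starts; origin at the middle of its underside on the bench.
- corner_a (a point): Middle of the top of a grey foot (14 mm across, 3 mm high) on the cover's flat top, right over the hook at the cover's own -x +y corner: 22.5 mm from its middle along x, 52 mm along y. Pressing straight down on it with about 7 to 15 N snaps that hook in; 25 N does no harm.
- corner_b (a point): The same at the +x +y corner. The cover is a thin shell that twists a little about its long axis, so each corner has to be pressed in its own right; a corner may lift while another goes down.
- corner_c (a point): The same at the +x -y corner.
- corner_d (a point): The same at the -x -y corner.
- housing (a point): Centre of the rim of the scanner's open black head, 54 mm above the bench; axes as the nest's. The head is 62 (x) x 138 (y) mm outside. The cover goes over it, middle on this point, long side along y (2 mm overhang all round). Laid on loosely, the tops of its feet are about 25 mm above this point; fully home 17 mm, with 1.5 mm of play. It centres itself from 2 mm off.
- nest: Aluminium fixture plate 230 x 200 x 12 mm, fixed to the bench, holding the scanner on its side; origin on the bench, z up; the plate reaches from x = -130 to +100 mm. The head lies along its y axis at x = +50 mm, the grip points to -x. Locating blocks up to 38 mm high stand around the head, a clamp with a red handle (60 mm high) at the butt of the grip.
- grip: The scanner's fixed black pistol grip, 100 x 34 x 32 mm, lying level. Origin: the point to squeeze, 36 mm above the bench, 36 mm from the head's side. Its y axis is the squeeze line: back of the grip at y = -28 mm, front at +6 mm, trigger at rest out to about +26 mm, so 54 mm across at rest and 42 mm fully squeezed. x runs along the grip towards the head, z up.
- trigger (a joint): Angle of the orange trigger (48 mm long, 22 mm high, hinged at its head end): 0 at rest, 0.30 rad pulled fully in. A spring pushes it back; it takes about 8 N at its free part to pull it fully in.
- clip_a (a joint): Spring travel (m) of the yellow clip in the housing at the nest's -x +y corner of the head: 0 when relaxed, about 0.003 while a hook is being pushed past it, back to 0 once the hook has snapped under it.
- clip_b (a joint): The same for the +x +y corner of the head.
- clip_c (a joint): The same for the +x -y corner of the head.
- clip_d (a joint): The same for the -x -y corner of the head.
- driver: Screwdriver lying between nest and tray, 170 mm; to be left alone.
- brush: Brush, 160 mm; to be left alone.
- cleaner: Bottle of cleaner, 130 mm high; to be left alone.
- screws: Jar of screws, 55 mm high; to be left alone.
- battery: Battery pack 75 x 42 x 22 mm; to be left alone.
- tape: Roll of tape lying flat, 84 mm across, 24 mm high; to be left alone.
- gauge: Steel gauge block 90 x 35 x 18 mm; to be left alone.
Things that resemble listed ones, but are neither listed nor needed, are in the scene too. What is meant by the part that bears cover_mid is not blue or brown, and is the smaller of those in its own colour.

How it is judged:
On the way, in this order (a step that is already met when the one before it is completed fails the run):
1. the cover lies on the head with a first corner pressed in while another still stands up (corner by corner, not all at once) (horizontal distance between cover_mid and housing below 0.012 m and z of any of corner_a, corner_b, corner_c, corner_d in the frame of housing below 0.0205 m and z of any of corner_a, corner_b, corner_c, corner_d in the frame of housing above 0.0225 m), for 0.1 s.
2. the cover is on the scanner's head with all four corners snapped home (z of each of corner_a, corner_b, corner_c, corner_d in the frame of housing below 0.0195 m and value of joint each of clip_a, clip_b, clip_c, clip_d below 0.0015 m and horizontal distance between cover_mid and housing below 0.006 m), for 0.2 s.
3. the trigger is squeezed fully in (value of joint trigger above 0.25 rad), for 0.2 s.
4. the trigger is let go and springs back (value of joint trigger below 0.05 rad), for 0.2 s.
At the end, for the whole second after the job is handed in: The cover is on the head (middle within 6 mm), each foot top under 19.5 mm above the rim (17 mm is fully home), all four clips sprung back over their hooks (within 1.5 mm of relaxed), and the trigger, once squeezed past 0.25 rad, is back within 0.05 rad of rest (all of step 2 and value of joint trigger below 0.05 rad); the robot touches nothing.
It fails at once if a thing lying about on the bench is knocked away (more than 30 mm) (distance of any of driver, brush, cleaner, screws, battery, tape, gauge from where it was at the start of the episode above 0.03 m).
It also fails if it takes over 61 s, if anything falls off the work surface, if the arm or the gripper's body presses on something with over 40 N, if the wrist force passes 120 N, or if a joint passes its speed limit or range.

## Working session

There is one attempt and no reset: what is moved stays moved. The work goes in short steps, Python scripts to look and compute and a tool call to move; the robot and the scene stay as the last step left them, time stands still between calls to the robot, and variables do not carry over. Pictures are saved under pics/ and viewed, and the job is handed in when it is done.

Besides the shell and the picture viewer there is one more tool, called after "Emit:" as a command line: name --argument value ..., lists and objects as JSON in quotes. carry_out: Moves the arm, as the interface text tells. Its arguments: {"type":"object","properties":{"rows":{"type":"array","items":{"type":"array","items":{"type":"array","items":{"type":"number"}}}},"force":{"type":"number"}},"required":["rows"]}

```bash
ls; mkdir -p pics; cat > h.py <<'E'
from rig import telemetry, cams, manip, finder
import numpy as np, cv2
from scipy.spatial.transform import Rotation as R
def rot(a):
    a=np.array(a,float)
    if a.shape==(3,3): return a
    return R.from_quat([a[1],a[2],a[3],a[0]]).as_matrix()
def ray(p,uv):
    K=np.array(p["camera_matrix"]);k=p["k1"]
    d=np.array([(uv[0]-K[0,2])/K[0,0],(uv[1]-K[1,2])/K[1,1]])
    s=d.copy()
    for _ in range(30): s=d/(1+k*(s@s))
    return rot(p["attitude"])@np.array([s[0],s[1],1.])
def at(p,uv,z):
    v=ray(p,uv);e=np.array(p["eye"]);return e+v*(z-e[2])/v[2]
def proj(p,X):
    c=rot(p["attitude"]).T@(np.array(X)-np.array(p["eye"]))
    s=c[:2]/c[2];s=s*(1+p["k1"]*(s@s));K=np.array(p["camera_matrix"])
    return np.array([K[0,0]*s[0]+K[0,2],K[1,1]*s[1]+K[1,2]])
def save(p,n): cv2.imwrite("pics/"+n,p["image"][:,:,::-1])
E
python3 - <<'E'
from h import *
print(telemetry.get_state(), manip.hold_point_z)
for n in("scene","top"):
    p=cams.get_image(n);save(p,n+"1.png");print({k:v for k,v in p.items() if k!="image"})
    for t in["cover_mid","tray","housing","nest","grip","trigger"]:
        try:print(t,[(np.round(b["xy"]),round(b["confidence"],2)) for b in finder.boxes_of(p,t)][:6])
        except Exception as e:print(t,e)
E
```

```text
pics
{'clock': 0.0, 'qpos': array([ 9.98982433e-01,  2.76568485e-01,  1.50619565e+00,  2.02346094e-05,
        1.36067891e+00, -1.20976584e-01]), 'qd': array([ 9.92669283e-04,  1.04020006e-03,  3.61858218e-04,  5.35828261e-04,
       -3.47730284e-05,  1.15616689e-04]), 'effort': array([ 7.77232817e-04, -4.16778874e+01, -2.45799208e+01,  3.60557333e-04,
        1.10162873e-02, -3.34661408e-06]), 'position': array([0.25022255, 0.51708448, 0.23042992]), 'ee_rot': array([ 3.84287440e-04,  8.47266759e-01,  5.31166813e-01, -8.41668939e-04]), 'contact_force': array([0.30611831, 0.90399893, 0.2282647 ]), 'moment': array([ 0.03377437, -0.00246425, -0.00398944]), 'width': 0.08546776719642485} 0.0187
{'camera_matrix': array([[518.79603199,   0.        , 279.12568289],
       [  0.        , 518.79603199, 206.06840611],
       [  0.        ,   0.        ,   1.        ]]), 'k1': -0.15328876593984125, 'eye': array([ 1.10715189, -0.56794691,  1.2140902 ]), 'attitude': array([-0.29175133,  0.87161356,  0.37441848, -0.12240004]), 'shot': 1}
cover_mid [(array([285., 146.]), 0.94), (array([321., 108.]),
[... 304 characters left out ...]
'camera_matrix': array([[424.64809208,   0.        , 280.28777643],
       [  0.        , 424.64809208, 206.20047802],
       [  0.        ,   0.        ,   1.        ]]), 'k1': 0.015083406795045263, 'eye': array([0.33373951, 0.02185472, 1.13817367]), 'attitude': array([ 0.04375879, -0.697864  ,  0.7122614 , -0.06127557]), 'shot': 2}
cover_mid [(array([186., 284.]), 0.91), (array([104., 300.]), 0.67), (array([218., 191.]), 0.66), (array([388., 306.]), 0.65)]
tray [(array([221., 206.]), 0.59)]
housing [(array([354., 189.]), 0.86), (array([217., 190.]), 0.38)]
nest [(array([353., 189.]), 0.97)]
grip [(array([363., 190.]), 0.8)]
trigger [(array([354., 186.]), 0.41), (array([220., 191.]), 0.38)]
```

View pics/scene1.png

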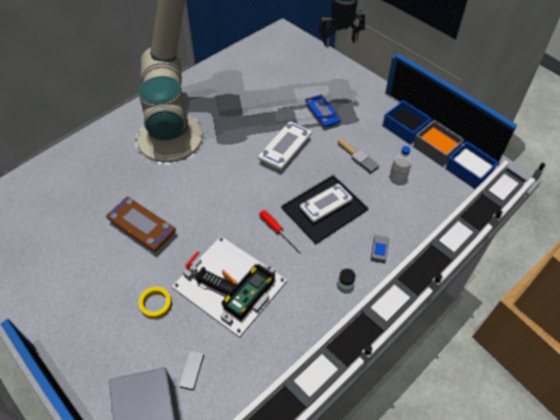

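View pics/top1.png

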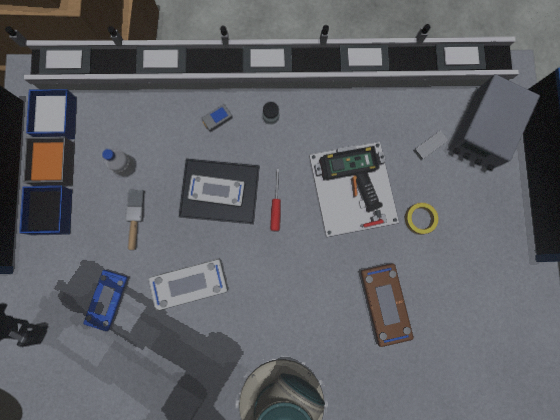

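```bash
python3 - <<'E'
import cv2
a=cv2.imread("pics/top1.png");cv2.imwrite("pics/top1z.png",cv2.resize(a[110:300,130:440],None,fx=2.55,fy=2.55,interpolation=cv2.INTER_CUBIC))
a=cv2.imread("pics/scene1.png");cv2.imwrite("pics/scene1z.png",cv2.resize(a[90:350,120:460],None,fx=2.3,fy=2.3,interpolation=cv2.INTER_CUBIC))
E
```

```text
(no output)
```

View pics/top1z.png

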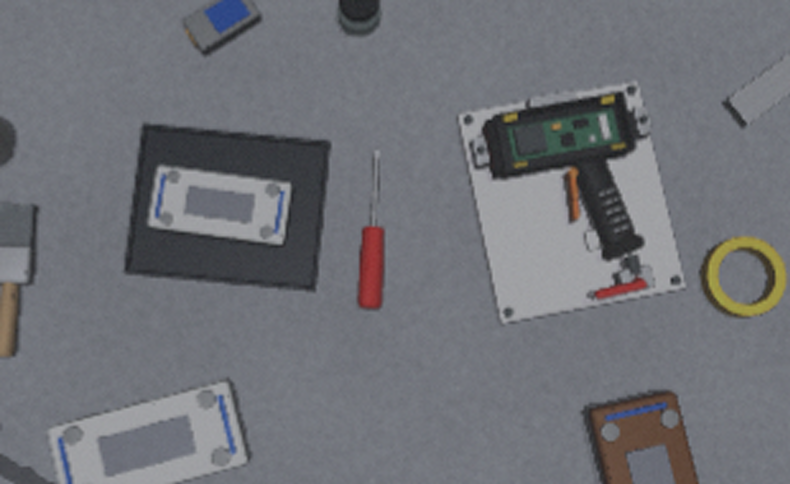

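View pics/scene1z.png

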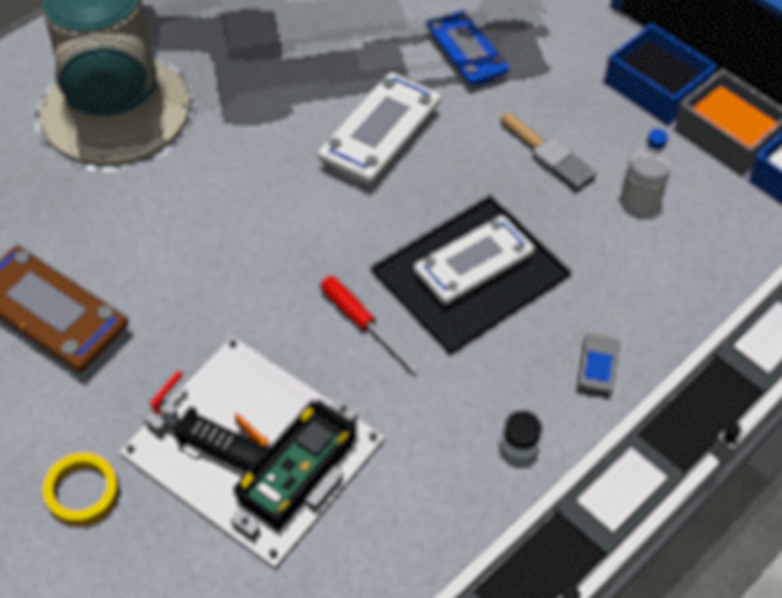

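The scene picture shows the cover in the tray at (325,203) and the scanner nest at (230,285). In the top picture the cover is at (216,190), the open head at (350,162) and the grip at (368,190). The large white cover at top (188,284), the blue one at (106,300) and the brown one at (388,306) are look-alikes. Next I'll segment to measure accurately.

```bash
cat > seg.py <<'E'
from h import *
import sys
def cover_seg(p,c):
    im=p["image"].astype(int);m=(im.min(2)>120).astype(np.uint8)
    return m
if __name__=="__main__":
    for n in("top","scene"):
        p=cams.get_image(n)
        im=p["image"]
        for name,b in {"top":{"cov":(175,155,265,228),"nest":(305,135,405,240)},"scene":{"cov":(275,170,375,245),"nest":(170,235,290,335)}}[n].items():
            x0,y0,x1,y1=b
            s=7 if name=="cov" else 6
            c=cv2.resize(im[y0:y1,x0:x1],None,fx=s,fy=s,interpolation=cv2.INTER_CUBIC)
            for i in range(0,x1-x0,10):cv2.putText(c,str(x0+i),(i*s,8),0,.3,(255,0,0));cv2.line(c,(i*s,0),(i*s,c.shape[0]),(255,0,0) ,1) if i%20==0 else 0
            for i in range(0,y1-y0,10):cv2.putText(c,str(y0+i),(0,i*s+4),0,.3,(255,0,0));cv2.line(c,(0,i*s),(c.shape[1],i*s),(255,0,0) ,1) if i%20==0 else 0
            cv2.imwrite(f"pics/{n}_{name}.png",c[:,:,::-1]);print(c.shape)
E
python3 seg.py
```

```text
(511, 630, 3)
(630, 600, 3)
(525, 700, 3)
(600, 720, 3)
```

View pics/top_cov.png

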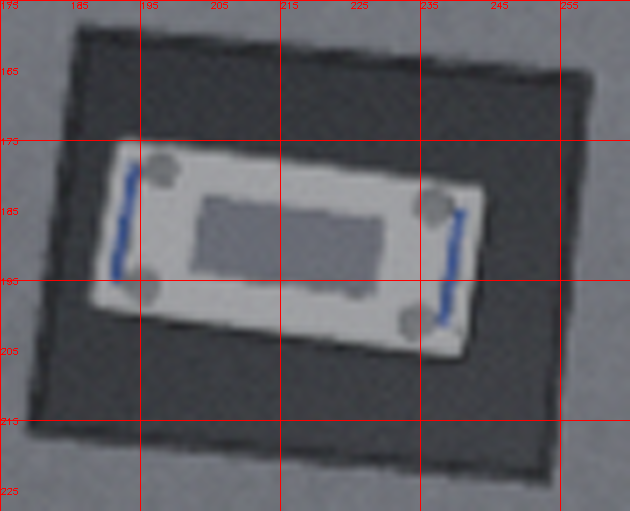

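View pics/top_nest.png

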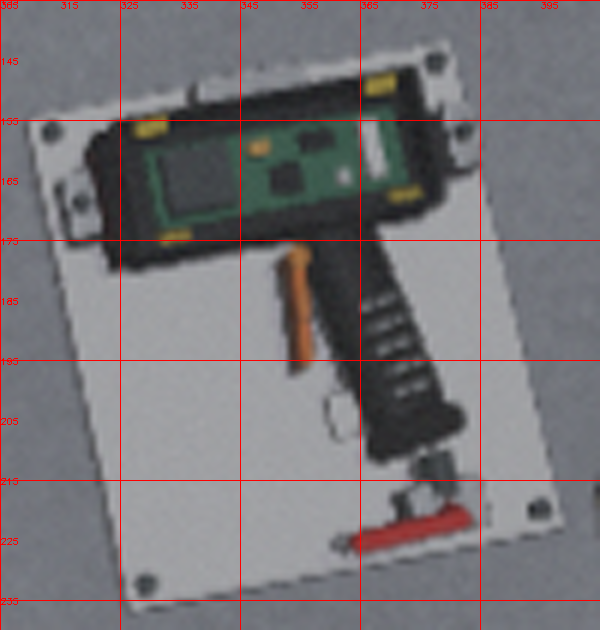

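View pics/scene_cov.png

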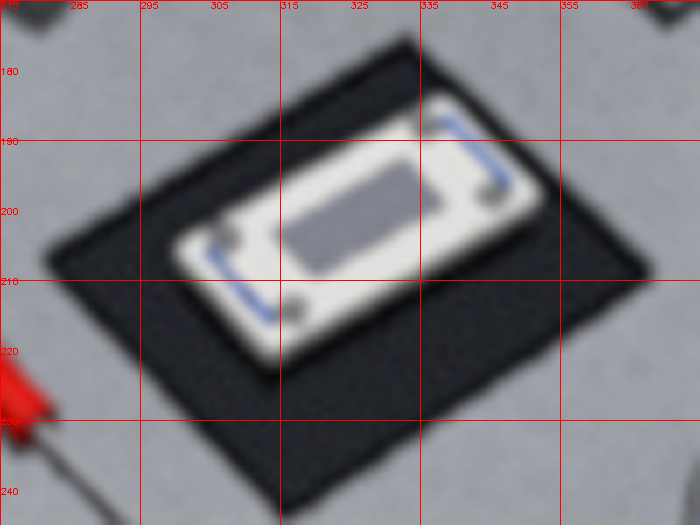

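View pics/scene_nest.png

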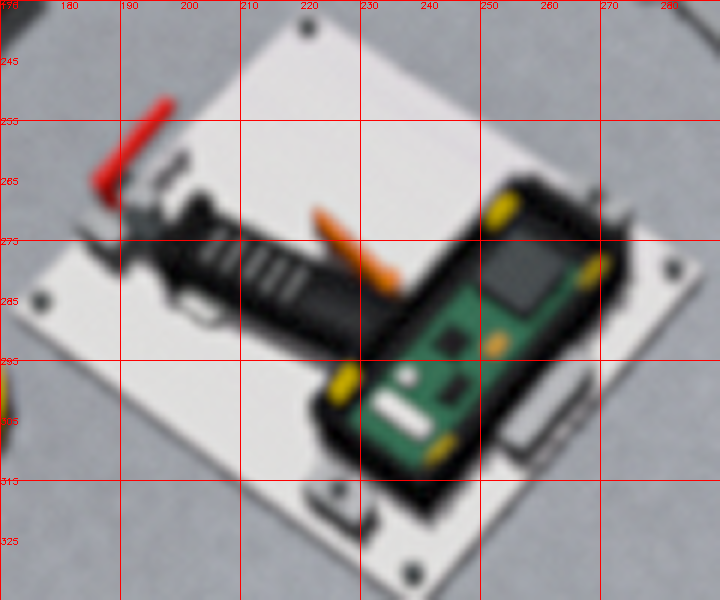

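```bash
cat > m.py <<'E'
from h import *
from scipy.optimize import least_squares
pt=cams.get_image("top");ps=cams.get_image("scene")
f=lambda a,x0,y0,s:(np.array(a)+.5)/s-.5+[x0,y0]
ct=f([(160,169),(433,205),(415,322),(140,287)],175,155,7)
cs=f([(429,125),(490,193),(293,310),(223,238)],275,170,7)
for n,p,c in(("top",pt,ct),("scene",ps,cs)):
    X=np.array([at(p,u,.036)[:2] for u in c]);print(n,X.round(4).tolist(),"mid",X.mean(0).round(4),
      "sides",np.linalg.norm(X-np.roll(X,-1,0),axis=1).round(4))
    # long axis
    for i in range(4):
        d=X[i]-X[(i+1)%4]; print(round(np.arctan2(d[1],d[0]),4),end=" ")
    print()
nt=f([(51,131),(435,62),(539,510),(146,584)],305,135,6)
ns=f([(307,28),(673,269),(413,575),(40,301)],170,235,6)
nc=f([(28,122),(443,42),(565,525),(132,612)],305,135,6)
for n,p,c in(("tophole",pt,nt),("scenehole",ps,ns),("topcorner",pt,nc)):
    X=np.array([at(p,u,.012)[:2] for u in c]);print(n,X.round(4).tolist(),"mid",X.mean(0).round(4),"sides",np.linalg.norm(X-np.roll(X,-1,0),axis=1).round(4))
    for i in range(4):
        d=X[i]-X[(i+1)%4]; print(round(np.arctan2(d[1],d[0]),4),end=" ")
    print()
rt=f([(88,135),(415,65),(445,190),(110,270)],305,135,6)
yt=f([(151,128),(379,84),(404,195),(175,236)],305,135,6)
ys=f([(501,210),(593,272),(440,449),(344,383)],170,235,6)
for n,p,c in(("rim",pt,rt),("clips",pt,yt),("clips s",ps,ys)):
    X=np.array([at(p,u,.054)[:2] for u in c]);print(n,X.round(4).tolist(),"mid",X.mean(0).round(4),"sides",np.linalg.norm(X-np.roll(X,-1,0),axis=1).round(4))
E
python3 m.py
```

```text
top [[0.5759, 0.2095], [0.5604, 0.1071], [0.5158, 0.1141], [0.5309, 0.2167]] mid [0.5457 0.1619] sides [0.1036 0.0451 0.1037 0.0456]
1.4199 -0.1566 -1.7175 2.9839 
scene [[0.5357, 0.2139], [0.5775, 0.2057], [0.5629, 0.1035], [0.5181, 0.1089]] mid [0.5485 0.158 ] sides [0.0426 0.1032 0.0451 0.1064]
2.9479 1.4292 -0.1198 -1.7371 
tophole [[0.6381, -0.1007], [0.6678, -0.2784], [0.4601, -0.3135], [0.4305, -0.1361]] mid [ 0.5491 -0.2072] sides [0.1801 0.2106 0.1799 0.2106]
1.7363 0.1677 -1.4051 -2.9731 
scenehole [[0.4302, -0.138], [0.6373, -0.1024], [0.6675, -0.2799], [0.4596, -0.3151]] mid [ 0.5487 -0.2089] sides [0.2101 0.1801 0.2109 0.1795]
-2.9712 1.7398 0.1675 -1.4066 
topcorner [[0.6425, -0.0904], [0.6772, -0.2826], [0.4532, -0.3248], [0.4182, -0.1294]] mid [ 0.5478 -0.2068] sides [0.1953 0.228  0.1985 0.2277]
1.7495 0.1861 -1.3935 -2.9696 
rim [[0.6247, -0.1124], [0.6541, -0.2582], [0.5973, -0.2684], [0.5641, -0.1198]] mid [ 0.6101 -0.1897] sides [0.1488 0.0577 0.1522 0.0611]
clips [[0.6274, -0.1402], [0.6457, -0.2418], [0.5954, -0.2502], [0.5788, -0.1488]] mid [ 0.6118 -0.1953] sides [0.1032 0.051  0.1027 0.0494]
clips s [[0.5824, -0.1523], [0.6315, -0.1442], [0.6488, -0.2455], [0.5991, -0.2547]] mid [ 0.6155 -0.1992] sides [0.0497 0.1028 0.0505 0.1037]
```

The measurements agree with the given sizes: feet 45 x 104 mm, nest holes square, clips centred at (0.613,-0.197). That puts the cover middle at about (0.547, 0.160) with yaw -0.15, and the housing at (0.613, -0.197) with yaw 0.167. Now I'll move above the cover.

Emit:
carry_out --rows '[[[1,2.475,-2.975,-0.3,-0.106],[1,2.475,-2.975,-0.3,-0.106],[1,2.475,-2.975,-0.3,-0.106],[1,2.475,-2.975,-0.3,-0.106],[1,2.475,-2.975,-0.3,-0.106],[1,2.475,-2.975,-0.3,-0.106],[1,2.475,-2.975,-0.3,-0.106],[1,2.475,-2.975,-0.3,-0.106],[1,2.475,-2.975,-0.3,-0.106],[1,2.475,-2.975,-0.3,-0.106],[1,2.475,-2.975,-0.3,-0.106],[1,2.475,-2.975,-0.3,-0.106]]]' --force 30

```text
clock: 2.1
position: [0.5485, 0.1592, 0.1953]
ee_rot: [-0.0, 0.997, -0.078, 0.0]
contact_force: [0.1, 0.4, 1.0]
width: 0.0857
```

Emit:
carry_out --rows '[[[1,0,0,-2.5,0],[1,0,0,-2.5,0],[1,0,0,-2.5,0],[1,0,0,0,0],[1,0,0,0,0]]]'

```text
clock: 2.6
position: [0.5477, 0.1606, 0.1205]
ee_rot: [0.0, 0.997, -0.076, -0.0]
contact_force: [1.3, -0.7, 0.8]
width: 0.0857
```

```bash
python3 - <<'E'
from h import *
s=telemetry.get_state();print(s["position"],rot(s["ee_rot"]).round(3).tolist(),s["width"])
for n,b in(("top",(165,125,285,235)),("scene",(255,120,385,250))):
    p=cams.get_image(n);x0,y0,x1,y1=b
    cv2.imwrite(f"pics/{n}2.png",cv2.resize(p["image"][y0:y1,x0:x1,::-1],None,fx=4,fy=4,interpolation=cv2.INTER_CUBIC))
E
```

```text
[0.54766244 0.16061292 0.12050906] [[0.988, -0.151, -0.0], [-0.151, -0.988, -0.0], [-0.0, 0.0, -1.0]] 0.08567189807377111
```

View pics/top2.png

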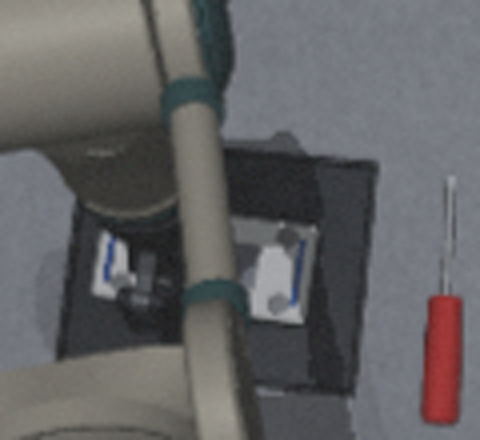

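View pics/scene2.png

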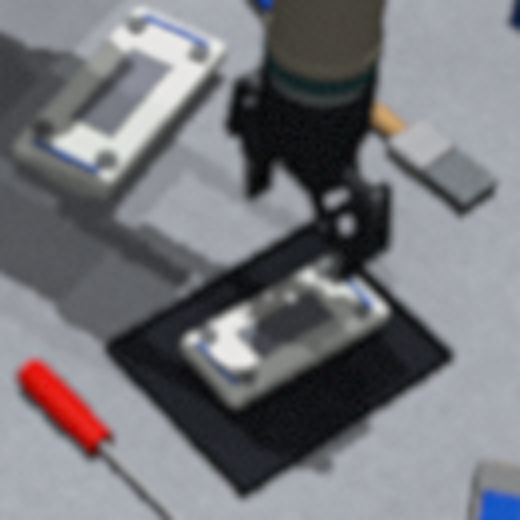

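The pictures show the gripper centred over the cover, jaws across its 66 mm side. I'll go down in stages and check the force.

Emit:
carry_out --rows '[[[1,0,0,-2.5,0],[1,0,0,-2.5,0],[1,0,0,-2.5,0],[1,0,0,-1,0],[1,0,0,-1,0],[1,0,0,0,0]]]'

```text
clock: 3.3
position: [0.5476, 0.1607, 0.0252]
ee_rot: [0.0, 0.997, -0.076, -0.0]
contact_force: [0.2, -0.3, -0.2]
width: 0.0854
```

Emit:
carry_out --rows '[[[1,0,0,-0.7,0],[1,0,0,-0.7,0],[1,0,0,-0.5,0],[1,0,0,0,0],[1,0,0,0,0]]]'

```text
clock: 3.8
position: [0.5476, 0.1606, 0.0063]
ee_rot: [0.0, 0.997, -0.076, -0.0]
contact_force: [0.7, 0.2, -0.6]
width: 0.0856
```

Emit:
carry_out --rows '[[[-1,0,0,0,0],[-1,0,0,0,0],[-1,0,0,0,0],[-1,0,0,0,0],[-1,0,0,0,0],[-1,0,0,0,0],[-1,0,0,0,0],[-1,0,0,0,0]]]' --force 35

```text
clock: 4.6
position: [0.5479, 0.1606, 0.0067]
ee_rot: [-0.0, 0.997, -0.076, 0.0]
contact_force: [-1.4, -0.0, 5.3]
width: 0.0654
```

```bash
cat > look.py <<'E'
from h import *
import sys
tag=sys.argv[1]
s=telemetry.get_state();print(s["clock"],s["position"].round(4),s["contact_force"].round(1),s["moment"].round(2),s["width"])
for a in sys.argv[2:]:
    n,b=a.split(":");x0,y0,x1,y1=map(int,b.split(","))
    p=cams.get_image(n);f=min(800/(x1-x0),600/(y1-y0))
    cv2.imwrite(f"pics/{n}{tag}.png",cv2.resize(p["image"][y0:y1,x0:x1,::-1],None,fx=f,fy=f,interpolation=cv2.INTER_CUBIC)[:600,:800])
E
python3 look.py 3 scene:255,120,385,250
```

```text
4.6 [0.5479 0.1606 0.0067] [-1.4 -0.   5.3] [-0.08  0.05  0.01] 0.06542013721095996
```

View pics/scene3.png

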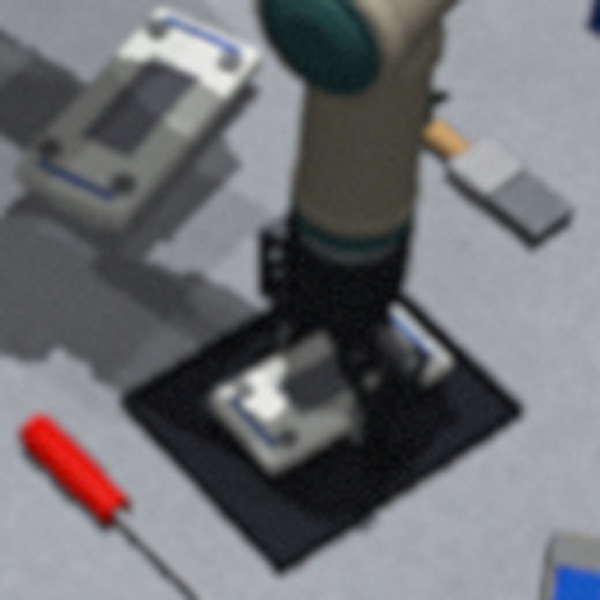

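Width 65.4 mm: the cover is gripped. Lifting it.

Emit:
carry_out --rows '[[[-1,0,0,0.5,0],[-1,0,0,1,0],[-1,0,0,2,0],[-1,0,0,3,0],[-1,0,0,3,0],[-1,0,0,3,0],[-1,0,0,2.5,0],[-1,0,0,0,0],[-1,0,0,0,0]]]'

```text
clock: 5.55
position: [0.5473, 0.1606, 0.1565]
ee_rot: [-0.0, 0.997, -0.076, 0.0]
contact_force: [-0.7, -0.3, -1.8]
width: 0.0649
```

```bash
python3 look.py 4 scene:255,90,385,220 top:150,140,290,245
```

```text
5.55 [0.5473 0.1606 0.1565] [-0.7 -0.3 -1.8] [0.02 0.06 0.03] 0.06494644346297715
```

View pics/scene4.png

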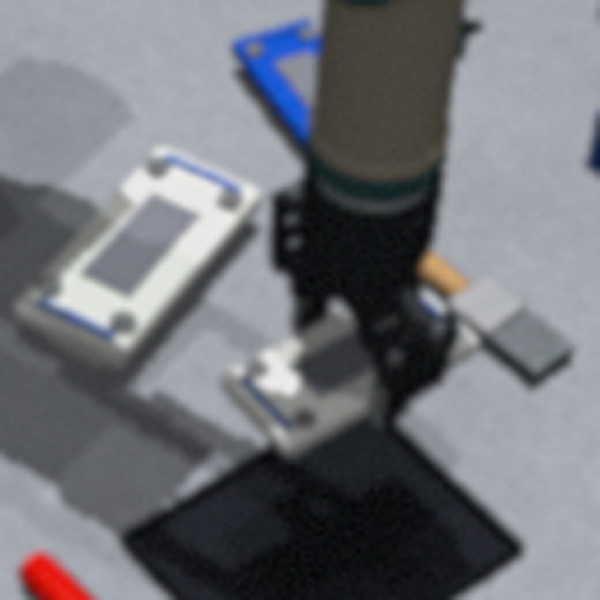

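View pics/top4.png

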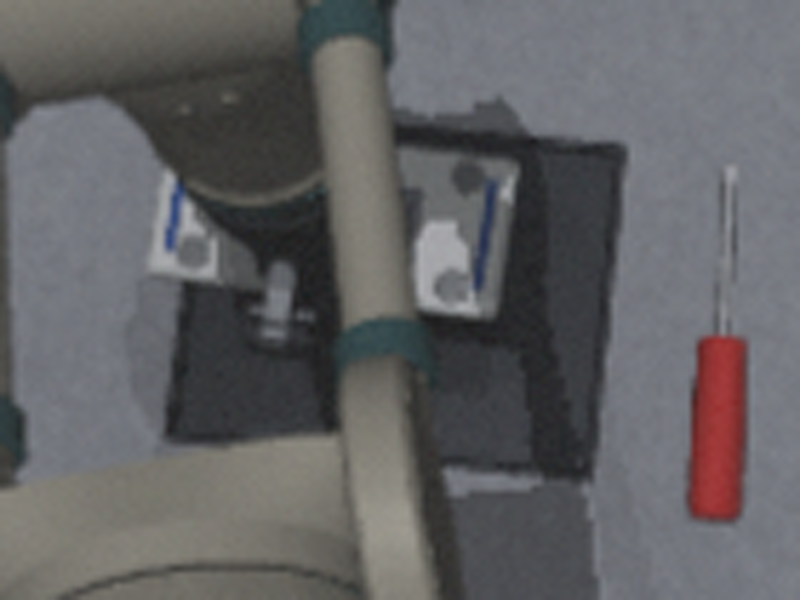

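```bash
cat > m2.py <<'E'
from h import *
pt=cams.get_image("top")
s=telemetry.get_state()
f=lambda a,x0,y0,s:(np.array(a)+.5)/s-.5+[x0,y0]
c=f([(468,178),(452,288),(194,252)],150,140,800/140)
for z in(.182,.186,.190):
    X=np.array([at(pt,u,z)[:2] for u in c])
    mid=(X[0]+X[2])/2;y=s["position"][:2];d=X[1]-X[2]
    print(z,X.round(4).tolist(),"mid",mid.round(4),"sides",np.linalg.norm(X[0]-X[1]).round(4),np.linalg.norm(X[1]-X[2]).round(4),"yaw",np.arctan2(-d[1],-d[0])-np.pi/2,"mid-tcp",mid-y)
ps=cams.get_image("scene")
c=f([(305,417),(257,367)],255,90,600/130)
print(np.array([at(ps,u,.186)[:2] for u in c]).round(4).tolist())
E
python3 m2.py
```

```text
0.182 [[0.5613, 0.1069], [0.5164, 0.1135], [0.5328, 0.2161]] mid [0.547  0.1615] sides 0.0454 0.1039 yaw -0.1587026420494484 mid-tcp [0.00072272 0.00114453]
0.186 [[0.5603, 0.1065], [0.5156, 0.1131], [0.532, 0.2153]] mid [0.5461 0.1609] sides 0.0452 0.1035 yaw -0.15870264204944884 mid-tcp [-0.00016955  0.0005603 ]
0.19 [[0.5594, 0.1062], [0.5148, 0.1127], [0.5311, 0.2145]] mid [0.5452 0.1603] sides 0.045 0.103 yaw -0.1587026420494484 mid-tcp [-1.06182896e-03 -2.39219090e-05]
[[0.5647, 0.104], [0.5205, 0.1109]]
```

```bash
cat > m3.py <<'E'
from h import *
pt=cams.get_image("top")
f=lambda a,x0,y0,s:(np.array(a)+.5)/s-.5+[x0,y0]
psi=.1675;H=np.array([.613,-.197])
Rn=np.array([[np.cos(psi),-np.sin(psi)],[np.sin(psi),np.cos(psi)]])
def tohead(p,uv,z): return (Rn.T@(at(p,uv,z)[:2]-H)*1000).round(1)
def zt(a): return f(a,305,135,6)
for nm,z,l in(("grip L edge",.052,[(305,240),(325,300),(350,360),(366,420)]),("grip R edge",.052,[(377,240),(400,290),(420,340),(440,395)]),("trigger",.047,[(302,255),(300,300),(298,372),(313,355),(275,260)]),
   ("handle",.06,[(352,545),(470,515)]),("rim",.054,[(88,135),(415,65),(445,190),(110,270)])):
    print(nm,[tohead(pt,zt(u),z).tolist() for u in l])
E
python3 m3.py
```

```text
grip L edge [[-37.6, -2.9], [-65.3, -5.8], [-93.3, -10.8], [-120.4, -11.9]]
grip R edge [[-43.4, -34.0], [-67.0, -39.0], [-90.3, -42.7], [-115.6, -45.9]]
trigger [[-43.0, -1.4], [-62.5, 3.8], [-93.6, 11.5], [-87.5, 3.4], [-43.0, 10.8]]
handle [[-172.8, 7.8], [-169.7, -44.8]]
rim [[25.6, 81.5], [30.3, -67.2], [-27.4, -67.7], [-35.3, 84.2]]
```

Emit:
carry_out --rows '[[[-1,0.545,-2.98,0,0.0267],[-1,0.545,-2.98,0,0.0267],[-1,0.545,-2.98,0,0.0267],[-1,0.545,-2.98,0,0.0267],[-1,0.545,-2.98,0,0.0267],[-1,0.545,-2.98,0,0.0267],[-1,0.545,-2.98,0,0.0267],[-1,0.545,-2.98,0,0.0267],[-1,0.545,-2.98,0,0.0267],[-1,0.545,-2.98,0,0.0267],[-1,0.545,-2.98,0,0.0267],[-1,0.545,-2.98,0,0.0267]]]'

```text
clock: 7.0
position: [0.6126, -0.1981, 0.1551]
ee_rot: [-0.001, 0.996, 0.085, -0.001]
contact_force: [0.5, 0.7, -0.5]
width: 0.0653
```

Emit:
carry_out --rows '[[[-1,0,0,-2.5,0],[-1,0,0,-2.5,0],[-1,0,0,-1.5,0],[-1,0,0,-1.0,0],[-1,0,0,0,0],[-1,0,0,0,0]]]'

```text
clock: 7.6
position: [0.6133, -0.197, 0.0814]
ee_rot: [0.0, 0.996, 0.084, 0.0]
contact_force: [0.3, 0.1, 0.1]
width: 0.0649
```

```bash
python3 look.py 5 scene:170,220,310,335 top:290,115,430,220;  python3 - <<'E'
from h import *
s=telemetry.get_state();r=rot(s["ee_rot"]);print(np.arctan2(r[1,0],r[0,0]))
E
```

```text
7.6 [ 0.6133 -0.197   0.0814] [0.3 0.1 0.1] [ 0.03 -0.05 -0.01] 0.06489041897495011
0.16863305272890708
```

View pics/scene5.png

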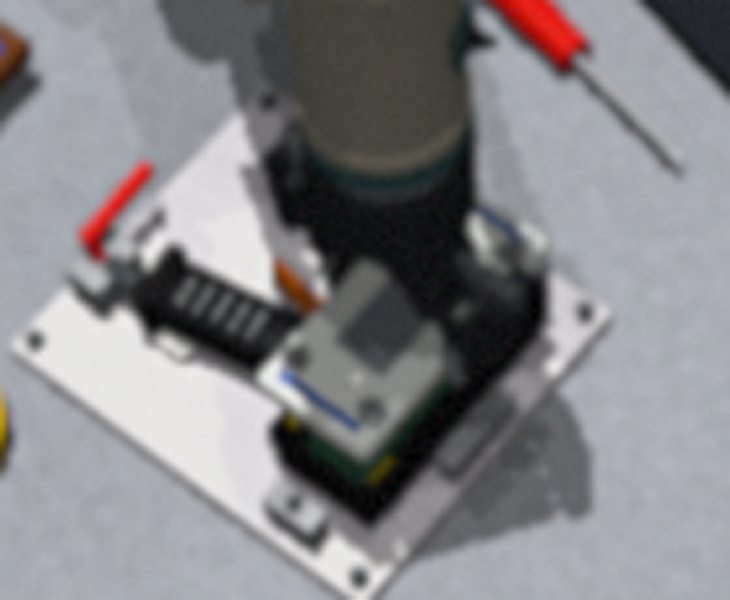

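View pics/top5.png

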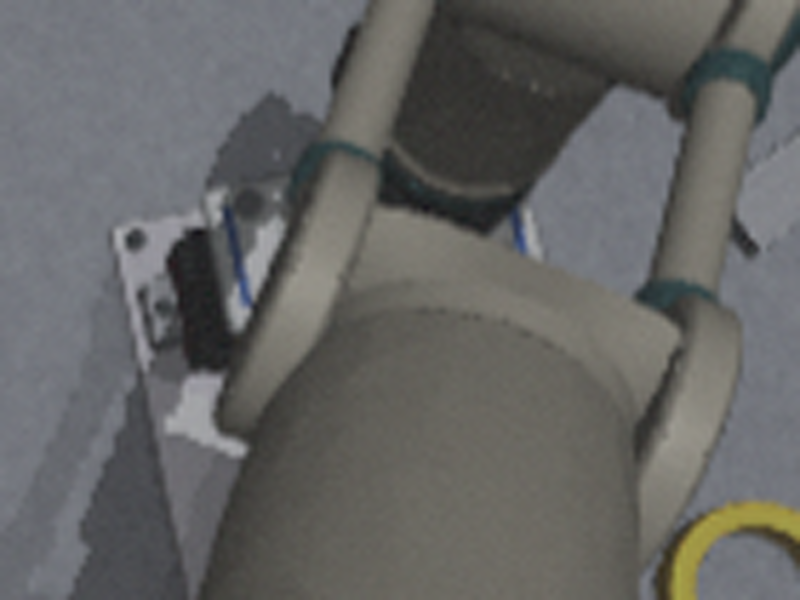

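```bash
cat > m4.py <<'E'
from h import *
f=lambda a,x0,y0,s:(np.array(a)+.5)/s-.5+[x0,y0]
psi=.1675
Rn=np.array([[np.cos(psi),-np.sin(psi)],[np.sin(psi),np.cos(psi)]])
ps=cams.get_image("scene");pt=cams.get_image("top")
for p,c,H in((ps,f([(298,355),(371,408)],170,220,730/140),(.6155,-.1992)),(pt,f([(251,203)],290,115,800/140),(.6118,-.1953))):
    for u in c: print((Rn.T@(at(p,u,.111)[:2]-np.array(H))*1000).round(1))
E
python3 m4.py
```

```text
[-22.  -49.7]
[ 21.7 -50.4]
[23.7 50.3]
```

Foot offsets relative to the head agree within 2 mm and average about 0. Lowering.

Emit:
carry_out --rows '[[[-1,0,0,-1,0],[-1,0,0,-1,0],[-1,0,0,-0.5,0],[-1,0,0,0,0]]]'

```text
clock: 8.2
position: [0.6119, -0.1965, 0.0547]
ee_rot: [-0.001, 0.996, 0.084, -0.001]
contact_force: [0.1, 0.2, -0.6]
width: 0.0652
```

Emit:
carry_out --rows '[[[-1,0,0,-0.2,0],[-1,0,0,-0.2,0],[-1,0,0,0,0]]]'

```text
clock: 8.5
position: [0.6129, -0.197, 0.0522]
ee_rot: [-0.0, 0.996, 0.084, -0.0]
contact_force: [-0.2, 0.0, -0.8]
width: 0.0655
```

Emit:
carry_out --rows '[[[-1,0,0,-0.1,0],[-1,0,0,-0.1,0],[-1,0,0,0,0]]]'

```text
clock: 8.8
position: [0.6125, -0.1972, 0.0507]
ee_rot: [0.0, 0.996, 0.084, -0.0]
contact_force: [-2.1, -0.8, 2.5]
width: 0.0653
```

Emit:
carry_out --rows '[[[-1,0,0,-0.1,0],[-1,0,0,0,0]]]'

```text
clock: 9.0
position: [0.6125, -0.1973, 0.0504]
ee_rot: [0.0, 0.996, 0.084, -0.0]
contact_force: [-3.7, -0.9, 6.5]
width: 0.0653
```

Contact came at the expected height (TCP about 0.050). Releasing gently and raising.

Emit:
carry_out --rows '[[[1,0,0,0,0],[1,0,0,0,0],[1,0,0,0,0],[1,0,0,0,0],[1,0,0,0,0],[1,0,0,2,0],[1,0,0,4,0],[1,0,0,4,0],[1,0,0,4,0]]]'

```text
clock: 9.9
position: [0.6128, -0.1969, 0.1905]
ee_rot: [-0.0, 0.996, 0.084, -0.0]
contact_force: [0.9, -0.2, -0.2]
width: 0.0855
```

Emit:
carry_out --rows '[[[-1,-4.5,0,0,0],[-1,-4.5,0,0,0],[-1,-4.5,0,0,0],[-1,-4.5,0,0,0],[-1,0,0,0,0],[-1,0,0,0,0]]]'

```text
clock: 10.5
position: [0.4326, -0.1971, 0.1898]
ee_rot: [0.0, 0.997, 0.084, 0.001]
contact_force: [-0.1, -1.2, 1.5]
width: 0.0003
```

```bash
python3 look.py 6 scene:170,220,310,325 top:295,115,435,220
```

```text
10.5 [ 0.4326 -0.1971  0.1898] [-0.1 -1.2  1.5] [-0.04 -0.03  0.03] 0.0003176720975957557
```

View pics/scene6.png

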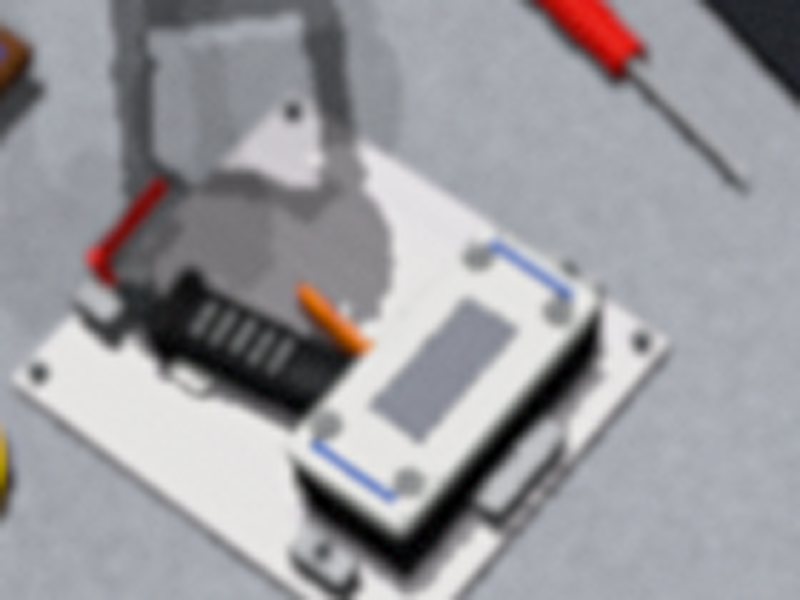

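View pics/top6.png

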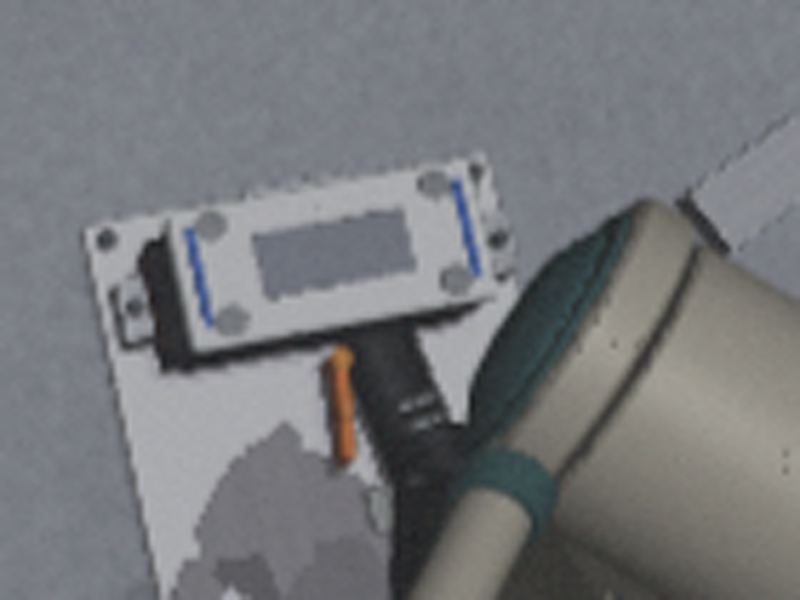

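The cover lies level on the head. Feet are at scene-zoom (478,256), (558,312), (408,482), (327,425) and top-zoom (210,224), (434,183), (456,279), (233,320).

```bash
cat > m5.py <<'E'
from h import *
f=lambda a,x0,y0,s:(np.array(a)+.5)/s-.5+[x0,y0]
ps=cams.get_image("scene");pt=cams.get_image("top")
A=[]
for p,c in((ps,f([(478,256),(558,312),(408,482),(327,425)],170,220,800/140)),(pt,f([(233,320),(210,224),(434,183),(456,279)],295,115,800/140))):
    X=np.array([at(p,u,.079)[:2] for u in c]);A.append(X);print(X.round(4).tolist(),X.mean(0).round(4))
print("avg a b c d",((A[0]+A[1])/2).round(4).tolist())
psi=.1675;Rn=np.array([[np.cos(psi),-np.sin(psi)],[np.sin(psi),np.cos(psi)]])
print([(np.array([.6129,-.1970])+Rn@np.array(q)).round(4).tolist() for q in((-.0225,.052),(.0225,.052),(.0225,-.052),(-.0225,-.052))])
E
python3 m5.py
```

```text
[[0.5828, -0.1509], [0.6278, -0.1444], [0.6446, -0.2463], [0.6007, -0.2538]] [ 0.614  -0.1988]
[[0.5817, -0.1494], [0.6262, -0.1408], [0.6437, -0.2432], [0.5989, -0.2508]] [ 0.6126 -0.1961]
avg a b c d [[0.5823, -0.1501], [0.627, -0.1426], [0.6441, -0.2448], [0.5998, -0.2523]]
[[0.582, -0.1495], [0.6264, -0.142], [0.6438, -0.2445], [0.5994, -0.252]]
```

Emit:
carry_out --rows '[[[-1,3.74,1.18,-1,0],[-1,3.74,1.18,-1,0],[-1,3.74,1.18,-2,0],[-1,3.74,1.18,-3,0],[-1,0,0,-2.5,0],[-1,0,0,0,0],[-1,0,0,0,0]]]'

```text
clock: 11.4
position: [0.5826, -0.1495, 0.0937]
ee_rot: [-0.0, 0.996, 0.084, -0.001]
contact_force: [-0.4, 0.3, 1.1]
width: 0.0
```

Emit:
carry_out --rows '[[[-1,0,0,-0.6,0],[-1,0,0,-0.5,0],[-1,0,0,-0.3,0],[-1,0,0,-0.2,0],[-1,0,0,0,0]]]'

```text
clock: 11.9
position: [0.5823, -0.1501, 0.0788]
ee_rot: [0.0, 0.996, 0.084, 0.0]
contact_force: [-1.4, -0.1, 1.2]
width: -0.0002
```

Emit:
carry_out --rows '[[[-1,0,0,-0.2,0],[-1,0,0,-0.2,0],[-1,0,0,0,0]]]'

```text
clock: 12.2
position: [0.5825, -0.1498, 0.0743]
ee_rot: [0.0, 0.996, 0.084, 0.0]
contact_force: [0.1, 0.0, 1.1]
width: -0.0002
```

Emit:
carry_out --rows '[[[-1,0,0,-0.2,0],[-1,0,0,-0.2,0],[-1,0,0,0,0]]]'

```text
clock: 12.5
position: [0.5831, -0.1499, 0.0729]
ee_rot: [0.0, 0.996, 0.084, 0.001]
contact_force: [-3.8, 0.7, 15.0]
width: -0.0
```

Emit:
carry_out --rows '[[[-1,0,0,-0.1,0],[-1,0,0,0,0],[-1,0,0,0,0]]]'

```text
clock: 12.8
position: [0.5832, -0.1498, 0.0727]
ee_rot: [0.001, 0.996, 0.084, 0.001]
contact_force: [-4.1, 2.1, 18.9]
width: -0.0
```

Emit:
carry_out --rows '[[[-1,0,0,-0.05,0],[-1,0,0,0,0]]]'

```text
clock: 13.0
position: [0.5832, -0.1499, 0.0726]
ee_rot: [0.001, 0.996, 0.084, 0.001]
contact_force: [-5.4, 2.0, 21.5]
width: 0.0001
```

Emit:
carry_out --rows '[[[-1,0,0,3,0],[-1,0,0,4,0],[-1,0,0,2,0],[-1,-4.5,0,0,0],[-1,-4.5,0,0,0],[-1,-4.5,0,0,0],[-1,0,0,0,0]]]'

```text
clock: 13.7
position: [0.4407, -0.1478, 0.1578]
ee_rot: [-0.002, 0.997, 0.083, -0.003]
contact_force: [0.6, 0.5, 0.7]
width: 0.0001
```

```bash
python3 look.py 7 scene:170,220,310,325 top:295,115,435,220
```

```text
13.7 [ 0.4407 -0.1478  0.1578] [0.6 0.5 0.7] [ 0.01 -0.06 -0.  ] 0.00013215557443766636
```

View pics/scene7.png

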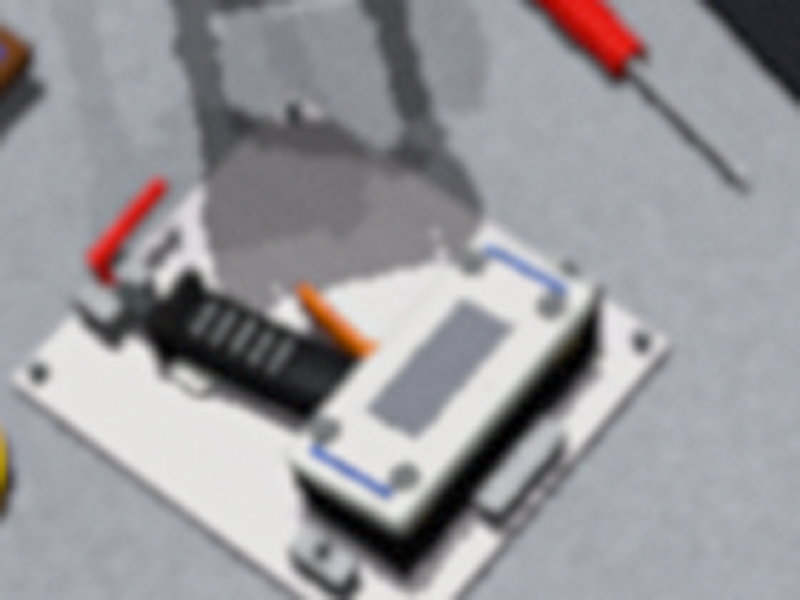

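View pics/top7.png

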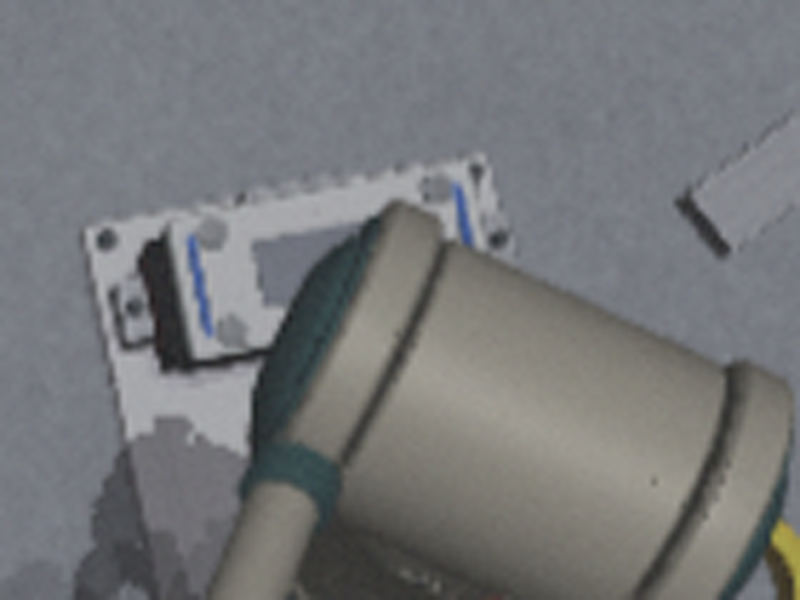

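The cover now tilts about its long axis, with the -x side down and the +x side up, so the first corner went down. Next is corner b.

Emit:
carry_out --rows '[[[-1,4.5,0.19,0,0],[-1,4.5,0.19,0,0],[-1,4.5,0.19,0,0],[-1,4.4,0.19,-2,0],[-1,0,0,-3,0],[-1,0,0,0,0],[-1,0,0,0,0]]]'

```text
clock: 14.5
position: [0.6268, -0.1419, 0.1079]
ee_rot: [-0.0, 0.996, 0.084, -0.001]
contact_force: [0.6, -0.0, 0.4]
width: -0.0001
```

Emit:
carry_out --rows '[[[-1,0,0,-1,0],[-1,0,0,-1,0],[-1,0,0,-0.6,0],[-1,0,0,-0.3,0],[-1,0,0,-0.2,0],[-1,0,0,0,0]]]'

```text
clock: 15.1
position: [0.626, -0.1421, 0.0783]
ee_rot: [-0.0, 0.996, 0.084, -0.0]
contact_force: [-1.7, 0.3, 2.2]
width: -0.0002
```

Emit:
carry_out --rows '[[[-1,0,0,-0.2,0],[-1,0,0,-0.15,0],[-1,0,0,0,0]]]'

```text
clock: 15.4
position: [0.6272, -0.1418, 0.0755]
ee_rot: [-0.0, 0.996, 0.084, 0.001]
contact_force: [-1.2, 1.6, 5.2]
width: 0.0003
```

Emit:
carry_out --rows '[[[-1,0,0,-0.15,0],[-1,0,0,-0.1,0],[-1,0,0,0,0]]]'

```text
clock: 15.7
position: [0.6278, -0.1419, 0.0723]
ee_rot: [0.0, 0.996, 0.084, 0.001]
contact_force: [2.0, 3.0, 4.1]
width: -0.0
```

Emit:
carry_out --rows '[[[-1,0,0,-0.1,0],[-1,0,0,-0.1,0],[-1,0,0,0,0]]]'

```text
clock: 16.0
position: [0.6279, -0.142, 0.072]
ee_rot: [0.0, 0.996, 0.084, 0.002]
contact_force: [-0.1, 4.1, 12.8]
width: -0.0004
```

Emit:
carry_out --rows '[[[-1,0,0,-0.1,0],[-1,0,0,-0.1,0],[-1,0,0,0,0],[-1,0,0,0,0]]]'

```text
clock: 16.4
position: [0.628, -0.142, 0.0718]
ee_rot: [0.0, 0.996, 0.084, 0.002]
contact_force: [-3.0, 4.3, 20.6]
width: 0.0002
```

Emit:
carry_out --rows '[[[-1,0,0,3,0],[-1,0,0,4,0],[-1,0,0,2,0],[-1,-4.5,0,0,0],[-1,-4.5,0,0,0],[-1,-4.5,0,0,0],[-1,-4.5,0,0,0],[-1,0,0,0,0],[-1,0,0,0,0]]]'

```text
clock: 17.3
position: [0.4455, -0.1427, 0.1577]
ee_rot: [0.0, 0.996, 0.084, -0.0]
contact_force: [0.5, -0.8, 0.3]
width: 0.0003
```

```bash
python3 look.py 8 scene:170,220,310,325 top:295,115,435,220
```

```text
17.3 [ 0.4455 -0.1427  0.1577] [ 0.5 -0.8  0.3] [-0.05  0.01  0.  ] 0.00034981200708667
```

View pics/scene8.png

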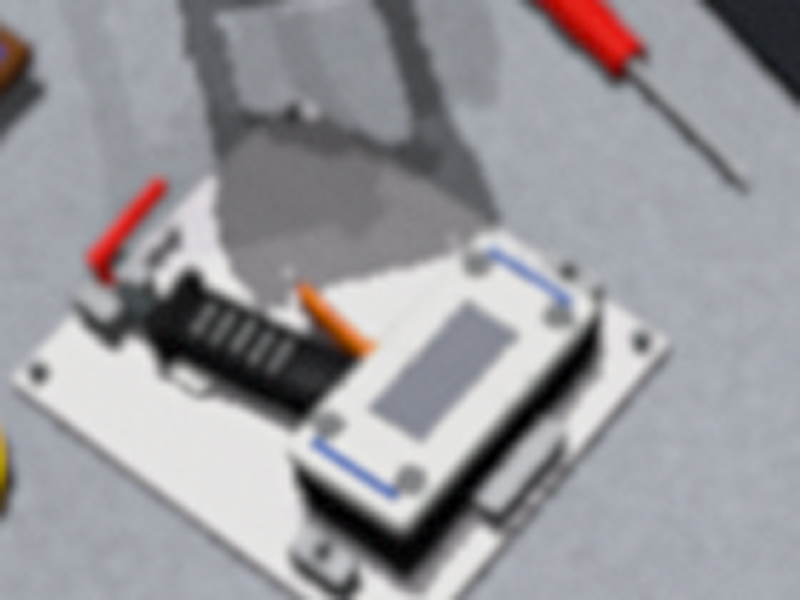

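Feet a (478,262) and b (558,318) now both sit 6 px lower than before, and c and d are unchanged. Next is corner c.

Emit:
carry_out --rows '[[[-1,3.96,-2.05,0,0],[-1,3.96,-2.05,0,0],[-1,3.96,-2.05,0,0],[-1,3.96,-2.05,0,0],[-1,3.96,-2.05,-2,0],[-1,0,0,-3,0],[-1,0,0,0,0],[-1,0,0,0,0]]]'

```text
clock: 18.2
position: [0.6445, -0.2443, 0.1065]
ee_rot: [-0.001, 0.996, 0.084, -0.001]
contact_force: [0.7, 1.4, -0.6]
width: 0.0002
```

Emit:
carry_out --rows '[[[-1,0,0,-1,0],[-1,0,0,-1,0],[-1,0,0,-0.6,0],[-1,0,0,-0.3,0],[-1,0,0,-0.2,0],[-1,0,0,-0.2,0],[-1,0,0,0,0]]]'

```text
clock: 18.9
position: [0.6452, -0.245, 0.0766]
ee_rot: [0.001, 0.996, 0.084, 0.001]
contact_force: [-0.6, 0.9, 4.4]
width: -0.0
```

Emit:
carry_out --rows '[[[-1,0,0,-0.15,0],[-1,0,0,-0.15,0],[-1,0,0,0,0]]]'

```text
clock: 19.2
position: [0.6458, -0.2453, 0.0739]
ee_rot: [0.001, 0.996, 0.084, 0.002]
contact_force: [-0.0, -0.2, 7.2]
width: 0.0002
```

Emit:
carry_out --rows '[[[-1,0,0,-0.15,0],[-1,0,0,-0.1,0],[-1,0,0,0,0]]]'

```text
clock: 19.5
position: [0.646, -0.2455, 0.0732]
ee_rot: [0.001, 0.996, 0.084, 0.002]
contact_force: [-2.1, 1.0, 13.7]
width: -0.0001
```

Emit:
carry_out --rows '[[[-1,0,0,-0.1,0],[-1,0,0,-0.1,0],[-1,0,0,0,0]]]'

```text
clock: 19.8
position: [0.6473, -0.2458, 0.072]
ee_rot: [0.002, 0.996, 0.084, 0.004]
contact_force: [-0.9, 0.5, 13.5]
width: 0.0
```

Emit:
carry_out --rows '[[[-1,0,0,-0.1,0],[-1,0,0,-0.05,0],[-1,0,0,0,0],[-1,0,0,0,0]]]'

```text
clock: 20.2
position: [0.6467, -0.2461, 0.071]
ee_rot: [0.002, 0.996, 0.084, 0.003]
contact_force: [-1.7, 1.0, 18.0]
width: 0.0
```

Now corner d at (0.5997, -0.252): raise, shift dx -4.45 and dy -0.7, and come down.

Emit:
carry_out --rows '[[[-1,0,0,2.5,0],[-1,0,0,1.5,0],[-1,-2.25,-0.35,0,0],[-1,-2.2,-0.35,0,0],[-1,0,0,0,0],[-1,0,0,0,0]]]'

```text
clock: 20.8
position: [0.6002, -0.2518, 0.1061]
ee_rot: [0.0, 0.996, 0.084, 0.001]
contact_force: [0.5, -0.5, -0.4]
width: -0.0003
```

Emit:
carry_out --rows '[[[-1,0,0,-1,0],[-1,0,0,-1,0],[-1,0,0,-0.6,0],[-1,0,0,-0.3,0],[-1,0,0,-0.2,0],[-1,0,0,0,0]]]'

```text
clock: 21.4
position: [0.6001, -0.2517, 0.0744]
ee_rot: [-0.0, 0.996, 0.084, -0.0]
contact_force: [0.4, -0.4, -0.0]
width: 0.0001
```

Emit:
carry_out --rows '[[[-1,0,0,-0.15,0],[-1,0,0,-0.15,0],[-1,0,0,0,0]]]'

```text
clock: 21.7
position: [0.6, -0.2517, 0.0718]
ee_rot: [0.0, 0.996, 0.084, 0.0]
contact_force: [-0.1, 0.3, 0.2]
width: 0.0001
```

Emit:
carry_out --rows '[[[-1,0,0,-0.15,0],[-1,0,0,-0.1,0],[-1,0,0,0,0]]]'

```text
clock: 22.0
position: [0.6003, -0.2519, 0.0711]
ee_rot: [0.0, 0.996, 0.084, 0.001]
contact_force: [-0.3, 1.0, 7.7]
width: -0.0001
```

Emit:
carry_out --rows '[[[-1,0,0,-0.15,0],[-1,0,0,-0.1,0],[-1,0,0,0,0],[-1,0,0,0,0]]]'

```text
clock: 22.4
position: [0.6003, -0.2519, 0.0709]
ee_rot: [0.001, 0.996, 0.084, 0.001]
contact_force: [-5.4, 2.4, 18.0]
width: 0.0002
```

Emit:
carry_out --rows '[[[-1,0,0,3,0],[-1,0,0,4,0],[-1,0,0,2,0],[-1,-4.5,0,0,0],[-1,-4.5,0,0,0],[-1,-4.5,0,0,0],[-1,-4.5,0,0,0],[-1,0,0,0,0],[-1,0,0,0,0]]]'

```text
clock: 23.3
position: [0.4196, -0.2519, 0.1574]
ee_rot: [0.0, 0.997, 0.083, 0.001]
contact_force: [0.2, 0.3, 0.9]
width: 0.0
```

```bash
python3 look.py 9 scene:170,220,310,325 top:295,115,435,220
```

```text
23.3 [ 0.4196 -0.2519  0.1574] [0.2 0.3 0.9] [ 0.06 -0.04 -0.05] 3.3647700592775076e-05
```

View pics/scene9.png

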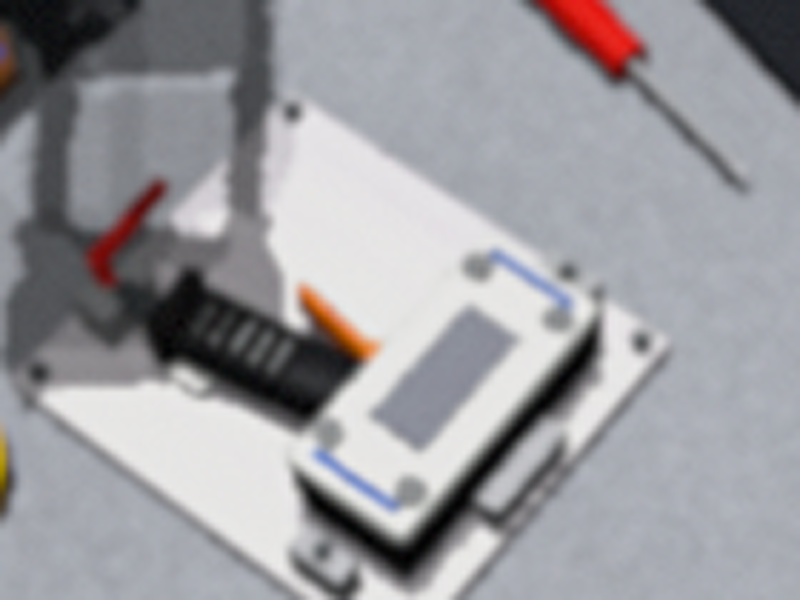

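View pics/top9.png

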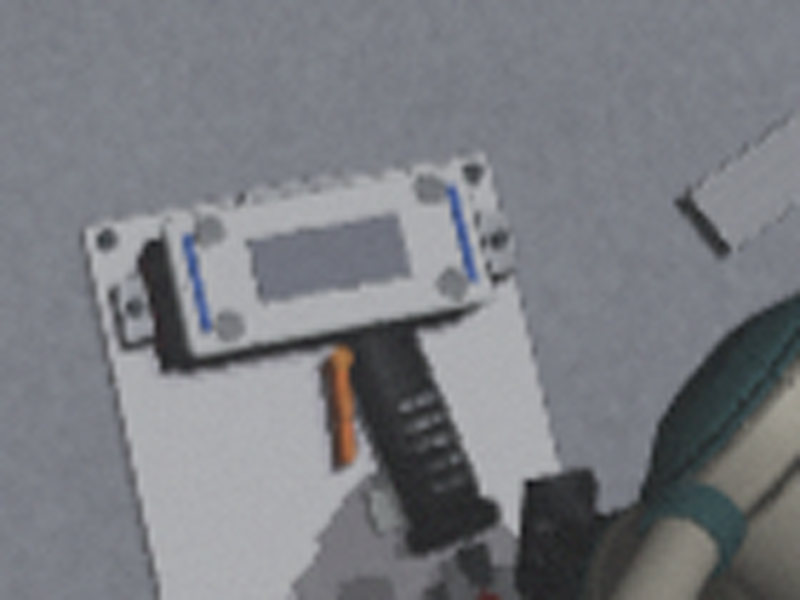

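Feet b, c and d are down 7 to 9 px and a is down 10 px. I'll press a and b once more to confirm; they were pressed while the other end was still up.

Emit:
carry_out --rows '[[[-1,4.05,2.55,0,0],[-1,4.05,2.55,0,0],[-1,4.05,2.55,0,0],[-1,4.05,2.55,-2,0],[-1,0,0,-3.5,0],[-1,0,0,-1.2,0],[-1,0,0,-0.6,0],[-1,0,0,-0.6,0],[-1,0,0,-0.2,0],[-1,0,0,0,0]]]'

```text
clock: 24.4
position: [0.5807, -0.1514, 0.0774]
ee_rot: [0.0, 0.997, 0.084, 0.001]
contact_force: [0.2, 0.7, 0.3]
width: -0.0005
```

Emit:
carry_out --rows '[[[-1,0,0,-0.2,0],[-1,0,0,-0.2,0],[-1,0,0,-0.1,0],[-1,0,0,0,0]]]'

```text
clock: 24.8
position: [0.5805, -0.1507, 0.0716]
ee_rot: [-0.0, 0.996, 0.084, 0.0]
contact_force: [-0.4, -0.2, 0.2]
width: -0.0005
```

Emit:
carry_out --rows '[[[-1,0,0,-0.15,0],[-1,0,0,-0.15,0],[-1,0,0,-0.1,0],[-1,0,0,0,0]]]'

```text
clock: 25.2
position: [0.5808, -0.1507, 0.0709]
ee_rot: [0.001, 0.996, 0.084, 0.001]
contact_force: [-5.3, 1.9, 19.2]
width: -0.0002
```

Emit:
carry_out --rows '[[[-1,0,0,2,0],[-1,0,0,1,0],[-1,2.3,0.45,0,0],[-1,2.3,0.45,0,0],[-1,0,0,0,0],[-1,0,0,-1,0],[-1,0,0,-1,0],[-1,0,0,-0.5,0],[-1,0,0,0,0]]]'

```text
clock: 26.1
position: [0.6252, -0.1416, 0.0717]
ee_rot: [-0.0, 0.996, 0.084, -0.001]
contact_force: [-0.1, -0.1, 0.2]
width: -0.0001
```

Emit:
carry_out --rows '[[[-1,0,0,-0.15,0],[-1,0,0,-0.15,0],[-1,0,0,-0.05,0],[-1,0,0,0,0]]]'

```text
clock: 26.5
position: [0.6259, -0.1417, 0.071]
ee_rot: [0.0, 0.996, 0.084, 0.0]
contact_force: [-2.8, 1.2, 11.2]
width: 0.0
```

Emit:
carry_out --rows '[[[-1,0,0,2,0],[-1,0,0,1,0],[-1,0.85,-5.1,0,0],[-1,0.85,-5.1,0,0],[-1,0,-0.1,0,0],[-1,0,0,-1,0],[-1,0,0,-1,0],[-1,0,0,-0.5,0],[-1,0,0,0,0]]]'

```text
clock: 27.4
position: [0.6419, -0.2394, 0.0723]
ee_rot: [-0.001, 0.996, 0.085, -0.001]
contact_force: [0.3, 0.4, -0.5]
width: -0.0001
```

Emit:
carry_out --rows '[[[-1,0,0,-0.1,0],[-1,0,0,-0.15,0],[-1,0,0,0,0]]]'

```text
clock: 27.7
position: [0.6432, -0.241, 0.0717]
ee_rot: [0.0, 0.996, 0.084, 0.0]
contact_force: [-0.9, 0.0, -0.1]
width: 0.0
```

All four feet touch off at about z = 0.0715 with no force (home is 0.071), so the cover is home. I'll back off and measure the grip.

Emit:
carry_out --rows '[[[-1,0,0,3,0],[-1,0,0,4,0],[-1,0,0,3,0],[-1,-4.5,-1,0,0],[-1,-4.5,-1,0,0],[-1,-4.5,-1,0,0],[-1,-4.5,-1,0,0],[-1,-4.5,-1,0,0],[1,0,0,0,0]]]'

```text
clock: 28.6
position: [0.4127, -0.291, 0.1719]
ee_rot: [-0.0, 0.997, 0.082, -0.002]
contact_force: [0.7, 0.0, 0.5]
width: 0.0137
```

```bash
python3 look.py 10 top:335,165,395,210 scene:190,240,250,285; python3 - <<'E'
from h import *
for n in("top","scene"):
    p=cams.get_image(n)
    for t in("grip","trigger"): print(n,t,[(b["xy"],round(b["confidence"],2)) for b in finder.boxes_of(p,t)][:3])
E
```

```text
28.6 [ 0.4127 -0.291   0.1719] [0.7 0.  0.5] [ 0.   -0.03  0.05] 0.013698995863948526
top grip [([366.7, 188.9], 0.74), ([220.3, 191.7], 0.45)]
top trigger []
scene grip [([217.4, 282.9], 0.72), ([148.5, 298.7], 0.46)]
scene trigger [([230.3, 278.7], 0.41), ([246.2, 287.9], 0.33)]
```

View pics/top10.png

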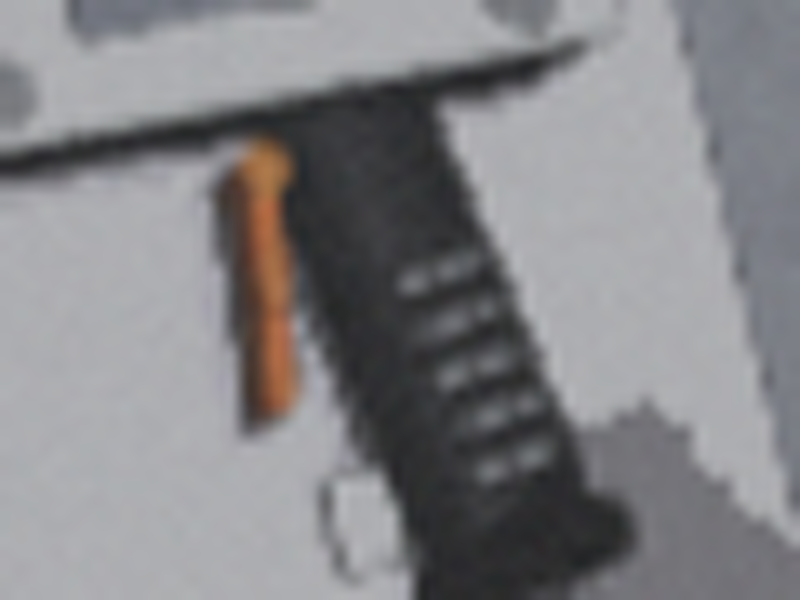

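View pics/scene10.png

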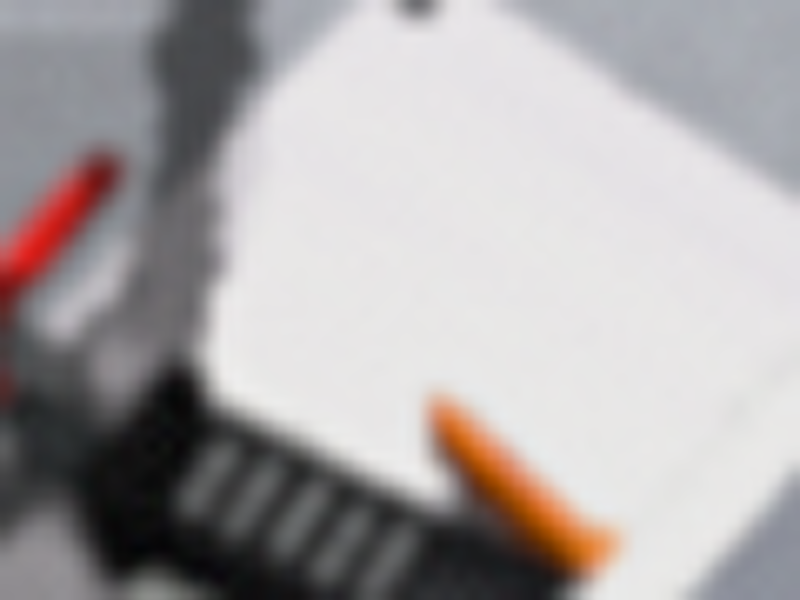

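```bash
cat > m6.py <<'E'
from h import *
pt=cams.get_image("top");ps=cams.get_image("scene")
f=lambda a:(np.array(a)+.5)/(800/60)-.5+[335,165]
g=lambda a:(np.array(a)+.5)/(800/60)-.5+[190,240]
psi=.1675;H=np.array([.6131,-.1970])
Rn=np.array([[np.cos(psi),-np.sin(psi)],[np.sin(psi),np.cos(psi)]])
def r(p,c,z):
    X=np.array([at(p,u,z)[:2] for u in c]); h=((Rn.T@(X-H).T).T*1000).round(1);print("world",X.round(4).tolist(),"head",h.tolist())
    d=X[0]-X[-1];print("  dir",np.arctan2(d[1],d[0]).round(3))
print("R top edge");r(pt,f([(440,110),(505,285),(580,490)]),.052)
print("L bottom?");
for z in(.020,.036,.052): r(pt,f([(298,215),(345,370),(372,440)]),z)
print("trig top outer/centre");r(pt,f([(258,160),(262,280),(268,405)]),.047)
r(pt,f([(250,200),(245,300),(255,395)]),.047)
print("trig inner");r(pt,f([(285,200),(290,300),(295,395)]),.047)
print("trig scene outer top");r(ps,g([(610,540),(530,465),(445,400)]),.047)
E
python3 m6.py
```

```text
R top edge
world [[0.5807, -0.2383], [0.5454, -0.2493], [0.5044, -0.2618]] head [[-38.8, -35.3], [-75.5, -40.2], [-118.0, -45.7]]
  dir 0.298
L bottom?
world [[0.5668, -0.216], [0.5347, -0.2239], [0.5203, -0.2287]] head [[-48.9, -11.0], [-81.8, -13.5], [-96.7, -15.8]]
  dir 0.267
world [[0.5634, -0.2126], [0.5319, -0.2204], [0.5177, -0.2251]] head [[-51.6, -7.1], [-84.0, -9.6], [-98.8, -11.8]]
  dir 0.267
world [[0.5601, -0.2092], [0.529, -0.2169], [0.515, -0.2215]] head [[-54.3, -3.2], [-86.3, -5.6], [-100.8, -7.8]]
  dir 0.267
trig top outer/centre
world [[0.5724, -0.2029], [0.5482, -0.2025], [0.5232, -0.2025]] head [[-41.2, 1.0], [-64.9, 5.4], [-89.6, 9.6]]
  dir -0.008
world [[0.5643, -0.2009], [0.5442, -0.1989], [0.5252, -0.2]] head [[-48.7, 4.3], [-68.2, 9.6], [-87.2, 11.7]]
  dir -0.022
trig inner
world [[0.5642, -0.2078], [0.5441, -0.2078], [0.5251, -0.2079]] head [[-50.0, -2.5], [-69.9, 0.8], [-88.6, 3.9]]
  dir 0.002
trig scene outer top
world [[0.571, -0.2034], [0.548, -0.2039], [0.5257, -0.2066]] head [[-42.6, 0.7], [-65.4, 4.1], [-87.8, 5.1]]
  dir 0.07
```

Emit:
carry_out --rows '[[[1,1.3,0.65,0,-0.1445],[1,1.3,0.65,0,-0.1445],[1,1.3,0.65,0,-0.1445],[1,1.3,0.65,0,-0.1445],[1,1.3,0.65,0,-0.1445],[1,1.3,0.65,0,-0.1445],[1,1.3,0.65,0,-0.1445],[1,1.3,0.65,0,-0.1445],[1,1.3,0.65,0,-0.1445],[1,1.3,0.65,0,-0.1445],[1,0,0,0,0],[1,0,0,0,0]]]'

```text
clock: 30.3
position: [0.5478, -0.226, 0.1711]
ee_rot: [0.0, 0.804, -0.594, -0.0]
contact_force: [-1.0, 0.1, -0.2]
width: 0.0853
```

```bash
python3 - <<'E'
from h import *
s=telemetry.get_state();r=rot(s["ee_rot"]);print(s["clock"],s["position"],np.arctan2(r[1,0],r[0,0]),s["width"],s["qpos"].round(2))
E
```

```text
30.3 [ 0.5478256  -0.22604748  0.17114632] -1.2725176094761115 0.08532632397728118 [-0.51  0.34  1.56 -0.    1.24  0.76]
```

Emit:
carry_out --rows '[[[1,0,0,-3,0],[1,0,0,-3,0],[1,0,0,-2.5,0],[1,0,0,-1.5,0],[1,0,0,0,0],[1,0,0,0,0]]]'

```text
clock: 30.9
position: [0.5477, -0.2267, 0.0718]
ee_rot: [0.0, 0.803, -0.595, -0.0]
contact_force: [0.3, 0.6, -0.2]
width: 0.0851
```

```bash
python3 look.py 11 scene:160,220,280,310 top:295,135,435,240
```

```text
30.9 [ 0.5477 -0.2267  0.0718] [ 0.3  0.6 -0.2] [ 0.02 -0.01 -0.01] 0.08510994961177425
```

View pics/scene11.png

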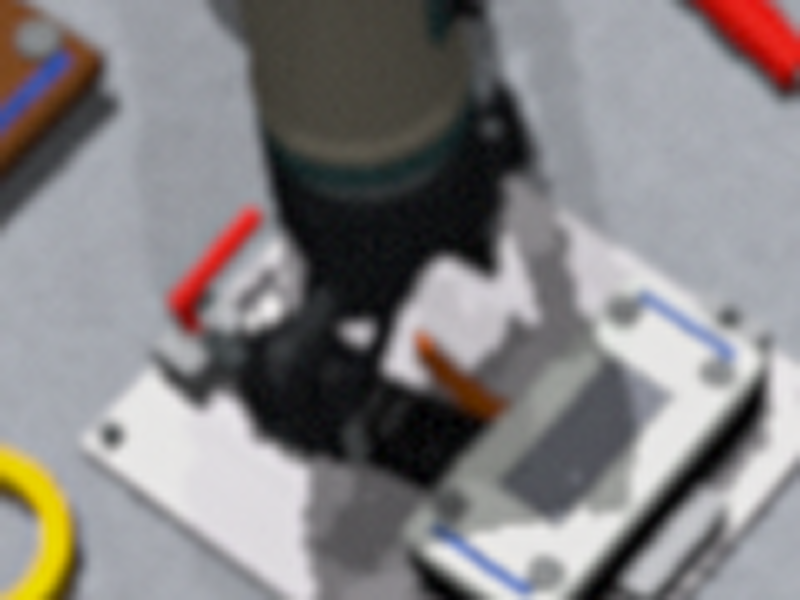

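View pics/top11.png

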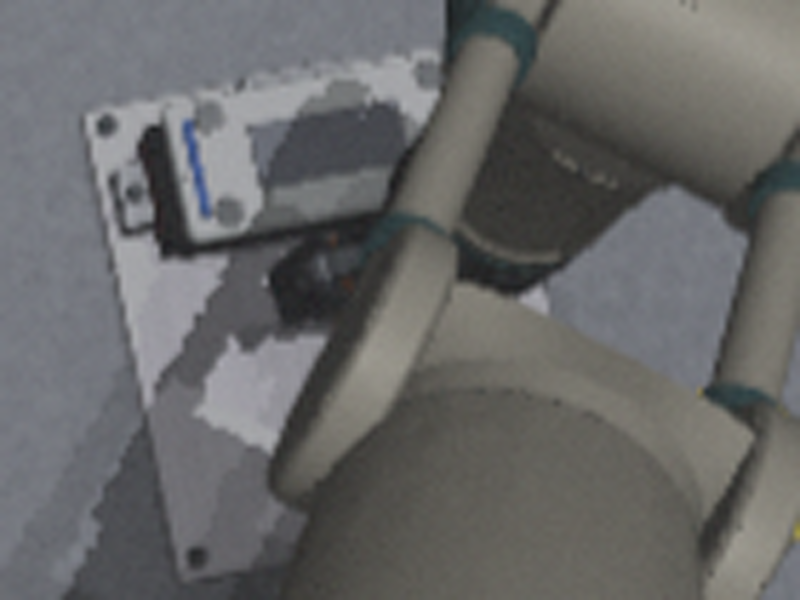

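The top view shows the left finger at zoom (305,280), outside the trigger at (345,270). The scene view shows the gripper straddling the grip. Going down gently.

Emit:
carry_out --rows '[[[1,0,0.1,-1,0],[1,0,0,-1,0],[1,0,0,-1,0],[1,0,0,0,0]]]'

```text
clock: 31.4
position: [0.5467, -0.2245, 0.0396]
ee_rot: [0.0, 0.803, -0.596, -0.002]
contact_force: [-0.4, 0.2, 0.2]
width: 0.0854
```

Emit:
carry_out --rows '[[[1,0,0,-0.8,0],[1,0,0,-0.8,0],[1,0,0,-0.7,0],[1,0,0,0,0],[1,0,0,0,0]]]'

```text
clock: 31.9
position: [0.548, -0.2252, 0.0183]
ee_rot: [0.0, 0.803, -0.596, -0.0]
contact_force: [-0.4, 0.2, 0.1]
width: 0.0849
```

Squeezing.

Emit:
carry_out --rows '[[[-1,0,0,0,0],[-1,0,0,0,0],[-1,0,0,0,0],[-1,0,0,0,0],[-1,0,0,0,0],[-1,0,0,0,0],[-1,0,0,0,0],[-1,0,0,0,0],[-1,0,0,0,0]]]' --force 40

```text
clock: 32.8
position: [0.5495, -0.2301, 0.0205]
ee_rot: [0.003, 0.805, -0.594, 0.004]
contact_force: [-2.3, -9.6, 3.9]
width: 0.0409
```

```bash
python3 look.py 12 scene:160,220,280,310
```

```text
32.8 [ 0.5495 -0.2301  0.0205] [-2.3 -9.6  3.9] [-1.32  0.39  0.87] 0.04094570674760287
```

View pics/scene12.png

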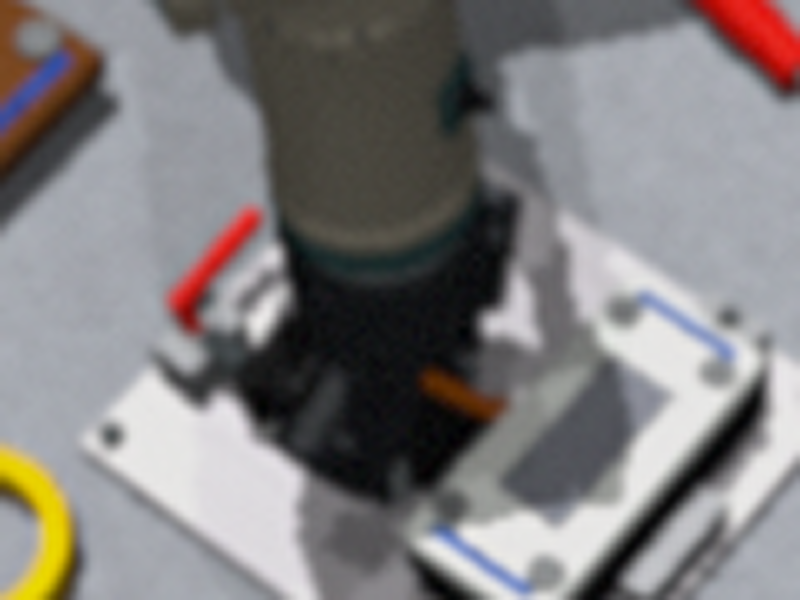

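Opening is 41 mm, against 42 mm for fully squeezed, and the trigger now lies along the grip at (425-500, 375-405). Holding a moment, then letting go.

Emit:
carry_out --rows '[[[-1,0,-0.3,0,0],[-1,0,0,0,0],[-1,0,0,0,0],[-1,0,0,0,0],[-1,0,0,0,0]]]' --force 50

```text
clock: 33.35
position: [0.5495, -0.2301, 0.0205]
ee_rot: [0.001, 0.805, -0.594, 0.003]
contact_force: [-0.1, -2.0, 6.9]
width: 0.0408
```

Emit:
carry_out --rows '[[[1,0,0.2,0,0],[1,0,0.1,0,0],[1,0,0,0,0],[1,0,0,0,0],[1,0,0,0,0],[1,0,0,0,0],[1,0,0,0,0],[1,0,0,0,0]]]'

```text
clock: 34.15
position: [0.548, -0.2253, 0.0185]
ee_rot: [0.0, 0.803, -0.596, 0.0]
contact_force: [-0.2, 0.4, -0.1]
width: 0.0855
```

Emit:
carry_out --rows '[[[1,0,0,1,0],[1,0,0,2,0],[1,0,0,3,0],[1,0,0,4,0],[1,0,0,4,0],[1,-4,-2,0,0],[1,-4,-2,0,0],[1,-4,-2,0,0],[1,0,0,0,0]]]'

```text
clock: 35.05
position: [0.4236, -0.2865, 0.1594]
ee_rot: [0.001, 0.802, -0.597, -0.001]
contact_force: [0.4, 0.3, 0.4]
width: 0.0857
```

```bash
python3 look.py 13 scene:170,220,310,325 top:295,115,435,220
```

```text
35.05 [ 0.4236 -0.2865  0.1594] [0.4 0.3 0.4] [-0.04 -0.04  0.01] 0.08573431071477787
```

View pics/scene13.png

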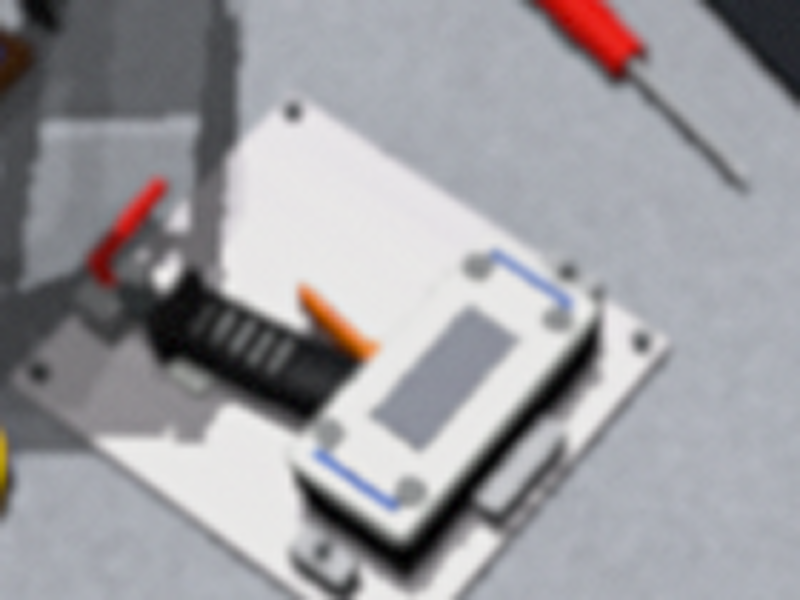

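View pics/top13.png

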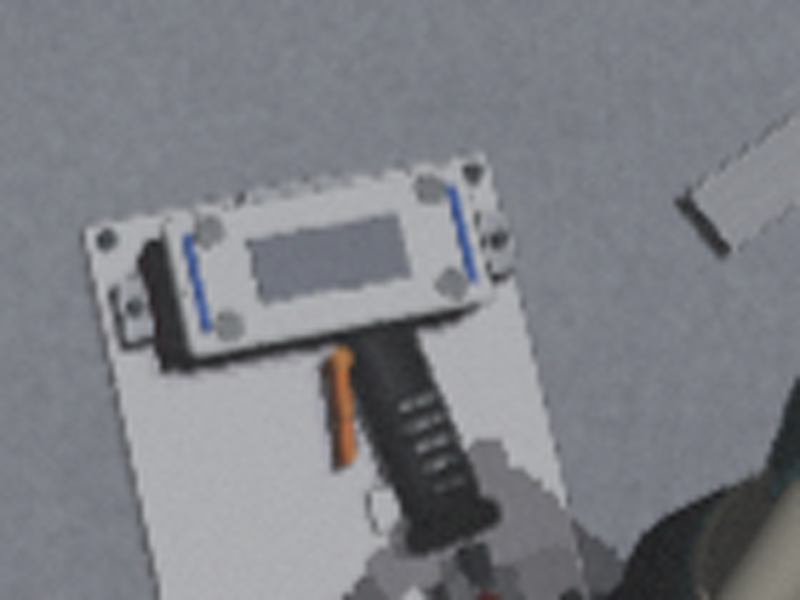

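```bash
python3 - <<'E'
from h import *
ps=cams.get_image("scene")
psi=.1675;Rn=np.array([[np.cos(psi),-np.sin(psi)],[np.sin(psi),np.cos(psi)]])
old=[(478,256),(558,312),(408,482),(327,425)];new=[(478,266),(557,319),(410,491),(330,434)]
for q,o,n in zip(((-.0225,.052),(.0225,.052),(.0225,-.052),(-.0225,-.052)),old,new):
    X=np.array([.6131,-.197])+Rn@np.array(q)
    d=(proj(ps,[*X,.079])-proj(ps,[*X,.071]))*800/140
    print("expected shift",-d.round(1),"seen",np.subtract(n,o))
for t in("driver","tape","gauge"):print(t,[b["xy"] for b in finder.boxes_of(ps,t)][:1])
E
```

```text
expected shift [0.6 9.2] seen [ 0 10]
expected shift [0.2 9. ] seen [-1  7]
expected shift [1.  8.4] seen [2 9]
expected shift [1.5 8.6] seen [3 9]
driver [[271.4, 223.5]]
tape [[155.9, 312.1]]
gauge [[188.2, 369.2]]
```

All four feet dropped by about the expected 8 mm, the trigger is back at rest and the robot is clear. Handing in.

```bash
python3 -c "
from rig import manip
print(manip.sign_off())"
```

```text
the job is handed in; nothing more can be done
None
```

I fitted the white cover from the tray onto the scanner head, pressed it down corner by corner, then squeezed the trigger and let it go. I handed the job in at about 35 s; the hand-in reports no verdict.

- **Cover:** I pressed the corners in the order a, b, c, d, each up to about 18–22 N. I then re-pressed a and b (11–19 N) and only touched c lightly. Corner d had already gone down with c when I reached it.
- **Fit check:** All four feet end at about z = 0.071, 17 mm above the rim, which is fully home. In the scene picture the feet dropped 7 to 10 px, where about 8.4 to 9.2 px was expected. Foot b showed the least, but when touched it was at home height. I could not see the clips themselves, so their state is judged from those heights.
- **Trigger:** The jaws closed to 41 mm, and fully squeezed is 42 mm. After release, the pictures show the trigger back in its rest position.
- **Other checks:** The two cameras disagreed by up to about 5 mm on absolute positions, so I averaged them, and the fit went in without trouble. The driver, tape and gauge look unmoved. I did not check the brush, cleaner, screws and battery again at the end, but the arm met no unexpected force on the way.

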